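# Pin the heater guard and hold the probe in its slot

## Robot

A 6-joint arm with a two-finger parallel gripper is mounted at the origin on the work surface. World frame = base frame: x ahead of the robot, y to its left, z up, the work surface at z = 0. Lengths are in m, angles in degrees, forces in N, time in s.
With the tool pointing down it reaches from about 0.25 to 0.8 m from the base axis. Payload 8.5 kg.
Tool frame: the origin (TCP) lies midway between the tips of the shut fingers; the grasp point (between the pads) lies 19 mm behind it; z points along the fingers, x is the direction in which the jaws open and shut, and the axes are right-handed (so a half turn about z gives the same grasp; the last joint's range is limited). The gripper opens to 85 mm and grips with 20 to 120 N. Pads are 22 mm wide; open, the fingers measure 114 mm over their backs; the gripper's body (76 mm by 85 mm) begins 54 mm behind the grasp point. The pads swing forward as they close: fully open they stand 13 mm farther back than shut.
Start: joints at [67.609, 13.648, -0.773, 75.585, 0, 90], TCP at [0.2, 0.485, 0.205] pointing down, gripper open.
Joint ranges: [-152.45, 152.45], [-59.26, 108.67], [-65.41, 83.53], [-104.44, 129.93], [-82.83, 76.93], [-180, 180]. Speed limits (degrees/s): [127.2, 127.2, 159.86, 180, 180, 180].

## Interface

Orientations are given as a 3x3 rotation matrix whose columns are the frame's x, y, z axes.
In Python, from bench import get_obs, viewer, job gives the robot as it stands.
- The arm moves only by the tool carry_out, never from a script. Its argument "targets" is one flat list of numbers, 4 for each row, row after row: the shift along the tool's x, y, z in cm, then the turn about the tool's z in rad. A call has 1 to 5 rows; each row is the pose to reach, as a shift and turn from the pose commanded when the call began, along the tool's axes at that moment; what a row does not reach only later rows make up. A row lasts 1/12 s, in which the tool goes at most 41.7 mm and 7.16 degrees, less where a joint would pass 70% of its speed; a pose out of reach is approached as far as the arm can. A call with a gripper value outside its range is refused whole. "gripper" is the opening, from 0 (shut) to 1 (fully open), set as the call begins (left out, the last holds). The fingers move at their own pace and stop on an object; "newtons" is the grip in N (left out, the last holds). Time passes only in rows, so rows that repeat a pose let the fingers close. It gives the time, the measured TCP pose, the force and the opening at its end, in the units of the state.
- get_obs(): the state, without advancing time (a new reading comes with each control period).
- viewer.snapshot(name): name is "side" or "top" or "wrist"; returns (picture, depth): 400x640x3 uint8, red, green, blue; 400x640 float32, m along the optical axis (not along the pixel's ray), 0 where there is no reading.
- viewer.calibration(name): a dict with "fx", "fy", "cx", "cy" (pixels), "D" ([k1, k2, p1, p2, k3] as OpenCV has them; the pictures are not rectified), "world_from_camera" (4x4, takes a point from camera to world coordinates). Camera axes: x right, y down, z forward; pixel columns grow to the right and rows downward; lengths in m; the calibration is good to about 2 mm. A picture is of the moment at which its call begins: read the wrist's pose just before it. calibration takes no time and is no camera call; for the wrist camera it gives the pose at the moment of the call.
- job.sign_off(): hands the job in, once; it reports no verdict.
The state is a dict: "clock": time; "qpos": joint angles; "dq": joint speeds; "effort": joint torques, N m; "eef_pos": TCP position; "tcp_rot": TCP orientation; "wrist_force": force on the tool from outside, world axes, zero at the start; "moment": the same for the moment, N m; "opening": finger opening in m.
Only numpy, scipy, OpenCV 4.12 (cv2) and the standard library are available. Lean on these libraries where they do the work, as an engineer would, in place of code of your own. Each camera call takes 0.05 s, during which the arm holds its last target. There are 200 camera calls.

## Task

Lock the yellow guard of the heater by pushing the red-headed lock pin fully home through the guard and the heater's top, and let go of it. Then take the blue-handled flat probe, lower its blade upright through the guard's narrow slot until the black depth mark (40 mm above the tip) is level with the guard, and finish still holding it there at rest: it hangs in the grip, not pressing on guard or heater. Leave the guard shut and everything else where it stands.

Things in the scene. Friction and masses are not known exactly. Their poses are not given: they have to be found in the camera images.
- heater: Fixed laboratory block heater, the only one with a yellow guard plate: white case 160 x 160 mm, aluminium top at 130 mm above the bench, an open well 64 mm across and 113 mm deep in its middle (under the guard). Origin at the centre of its underside, z up. It stands turned by up to about 17 degrees on the bench.
- guard (a joint): Yellow guard plate (142 x 142 x 8 mm) on the heater, upper face 140 mm above the bench; swings level about an upright hinge post at +60, -60 mm (heater x, y; post top 146 mm above the bench). 0 = shut (within 0.005 at the start), growing clockwise from above to 1.4 rad; stiff, it stays where it is.
- slot (a point): Centre of the narrow slot at the guard's upper face, in the middle of the guard, right over the well. The slot goes through the guard, is 10 mm along the point's x and 32 mm along its y. Axes parallel to the heater's while the guard is shut, z up.
- pin_hole (a point): Centre of the round 12 mm lock hole at the guard's upper face, 50 mm to -x and 55 mm to +y of the slot. Under it, with the guard shut, lies a 12 mm hole through the heater's 15 mm top plate, so that the pin goes through both.
- pin: Loose lock pin, about 60 g, upright in a grey block. Origin on its axis at the underside of its flange, z up to the head. Below: steel shank, 10 mm diameter, 35 mm long, tapered end. Above: steel flange 22 mm across, 5 mm high, then a red round grip, 14 mm diameter, from 5 to 41 mm above the origin. Fully home, the flange lies on the guard.
- pin_stand: Fixed grey block 70 x 70 x 45 mm with a hole (13 mm across) in the middle of its top, in which the pin starts, its flange on the block. Origin at the centre of its underside.
- probe: Loose flat probe, about 140 g, upright in the other grey block. Origin: centre of the underside of its blue grip, z up. Grip 24 (x) x 36 (y) x 50 mm tall, above the origin. Below: steel blade 8 (x) x 30 mm (y), 60 mm long, last 8 mm tapered to 4 x 26. Black depth mark round the blade 40 mm above its tip (20 mm below the grip). The grip cannot pass the slot. Either way round is the same.
- probe_tip (a point): Centre of the lower end of the probe's blade, 60 mm below the origin of probe. Same axes.
- probe_stand: Fixed grey block 70 x 70 x 70 mm with a slot (12 x 34 mm) in its top in which the probe's blade starts, the blue grip resting on the block; turned by up to about 30 degrees. Which of the two blocks is on the left changes. Origin at the centre of its underside.
- beaker: Bystander, to be left alone: clear glass beaker, 68 mm across, 85 mm tall.
- bottle: Bystander, to be left alone: amber bottle, 70 mm across, 150 mm tall.
- jar: Bystander, to be left alone: white jar with blue cap, 64 mm across, 80 mm tall.
- wrench: Bystander, to be left alone: steel wrench lying flat, 170 mm long.
- gasket: Bystander, to be left alone: copper gasket ring lying flat, 64 mm across, 12 mm high.
- dish: Bystander, to be left alone: white ceramic dish, 90 mm across, 30 mm tall.
Not all that is in view belongs to the job. Leave any brown look-alike of the probe alone.

How it is judged (in metres and radians):
On the way, in this order (a step that is already met when the one before it is completed fails the run):
1. the lock pin is fully home through the guard and the heater's top, and released, with the guard shut (horizontal distance between pin and pin_hole below 0.004 m and z of pin in the frame of pin_hole below 0.005 m and angle between pin's own z axis and vertical below 0.12 rad and value of joint guard below 0.03 rad and contact force between the fingers and pin below 0.1 N), for 0.2 s.
2. the probe's blade has entered the slot, held by the fingers (z of probe_tip in the frame of slot below -0.01 m and horizontal distance between probe_tip and slot below 0.006 m and contact force between the fingers and probe above 2 N), for 0.1 s.
At the end, for the whole second after the job is handed in: Pin within 4 mm of the hole, flange within 5 mm of the guard, upright; guard shut within 0.03 rad. Probe in the fingers (over 2 N), still, upright within 0.12 rad, tip within 6 mm of the slot's centre and 30 to 50 mm below the guard's face, under 8 N on guard or heater (horizontal distance between pin and pin_hole below 0.004 m and z of pin in the frame of pin_hole below 0.005 m and angle between each of pin, probe's own z axis and vertical below 0.12 rad and value of joint guard below 0.03 rad and z of probe_tip in the frame of slot between -0.05 and -0.03 m and horizontal distance between probe_tip and slot below 0.006 m and contact force between the fingers and probe above 2 N and contact force between probe and heater below 8 N and linear speed of probe below 0.02 m/s); the arm keeps its last pose, push and grip.
It fails at once if a bystander (beaker, bottle, jar, wrench, gasket or dish) is moved by more than 30 mm (distance of any of beaker, bottle, jar, wrench, gasket, dish from where it was at the start of the episode above 0.03 m).
It also fails if it takes over 53 s, if anything falls off the work surface, if the arm or the gripper's body presses on something with over 40 N, if the wrist force passes 120 N, or if a joint passes its speed limit or range.

## Working session

There is one attempt and no reset: what is moved stays moved. The work goes in short steps, Python scripts to look and compute and a tool call to move; the robot and the scene stay as the last step left them, time stands still between calls to the robot, and variables do not carry over. Pictures are saved under pics/ and viewed, about 8 in all and at most 12, crops included, and the job is handed in when it is done.

Besides the shell and the picture viewer there is one more tool, called after "Emit:" as name(argument=value, ...), one argument or row to a line, values as JSON. carry_out: Moves the arm, as the interface text tells. Its arguments: {"type":"object","properties":{"targets":{"type":"array","items":{"type":"number"}},"gripper":{"type":"number"},"newtons":{"type":"number"}},"required":["targets"]}

```bash
mkdir -p pics; cat > h.py <<'E'
import numpy as np, cv2
from bench import get_obs, viewer, job
def snap(n):
    c=viewer.calibration(n); p,d=viewer.snapshot(n); return p,d,c
def world(c,d,uv,z=None):
    """pixels -> world; by depth, or by plane z if given"""
    uv=np.atleast_2d(np.asarray(uv,float)); K=np.array([[c['fx'],0,c['cx']],[0,c['fy'],c['cy']],[0,0,1]])
    r=cv2.undistortPoints(uv.reshape(-1,1,2),K,np.array(c['D'],float)).reshape(-1,2)
    r=np.c_[r,np.ones(len(r))]; T=np.array(c['world_from_camera'])
    if z is None: s=d[uv[:,1].astype(int),uv[:,0].astype(int)]
    else: s=(z-T[2,3])/(r@T[2,:3])
    return (r*s[:,None])@T[:3,:3].T+T[:3,3]
def cloud(c,d):
    v,u=np.mgrid[0:d.shape[0],0:d.shape[1]]
    return world(c,d,np.c_[u.ravel(),v.ravel()]).reshape(*d.shape,3)
def save(n,p): cv2.imwrite('pics/'+n,p[:,:,::-1])
E
python3 - <<'E'
from h import *
o=get_obs(); print({k:np.round(v,3).tolist() for k,v in o.items()})
p,d,c=snap('top'); save('top1.png',p); print(c)
np.savez('top1.npz',p=p,d=d)
print((d>0).mean())
E
```

```text
{'clock': 0.0, 'qpos': [67.61, 13.683, -0.817, 75.583, 0.0, 89.998], 'dq': [-0.087, 0.047, 0.089, 0.016, -0.01, -0.035], 'effort': [-0.001, -53.878, 34.644, 0.018, -0.0, -0.0], 'eef_pos': [0.2, 0.485, 0.204], 'tcp_rot': [[0.381, 0.925, -0.001], [0.925, -0.381, -0.001], [-0.001, -0.0, -1.0]], 'wrist_force': [-0.466, -0.114, 0.66], 'moment': [-0.027, -0.06, 0.009], 'opening': 0.085}
{'fx': 396.1831884745936, 'fy': 396.1831884745936, 'cx': 318.8857899414343, 'cy': 201.57585336894635, 'D': array([-0.01425094,  0.        ,  0.        ,  0.        ,  0.        ]), 'world_from_camera': array([[-0.0214998 , -0.98921865,  0.14485928,  0.3860558 ],
       [-0.99969604,  0.01952274, -0.01505603, -0.00879343],
       [ 0.01206565, -0.14513895, -0.98933771,  1.32455164],
       [ 0.        ,  0.        ,  0.        ,  1.        ]])}
0.996296875
```

View pics/top1.png

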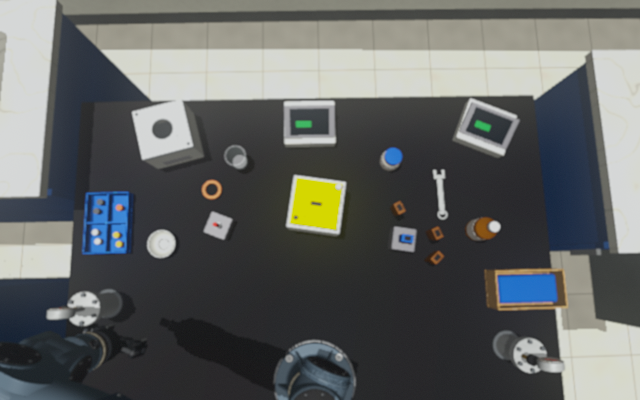

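The top view shows the heater with its yellow guard at about (317,204). The pin with its red head is in a block at (218,225), and the blue probe is at (404,239) with brown decoys to its right. Next I'll work out rough positions.

```bash
cat >> h.py <<'E'
def rect(P):
    return cv2.minAreaRect(np.asarray(P[:,:2]*1000,np.float32))
def hsvmask(p,lo,hi): return cv2.inRange(cv2.cvtColor(p,cv2.COLOR_RGB2HSV),lo,hi)>0
E
python3 - <<'E'
from h import *
z=np.load('top1.npz');p,d=z['p'],z['d'];c=viewer.calibration('top')
W=cloud(c,d)
def box(m,u0,u1,v0,v1):
    n=np.zeros_like(m);n[v0:v1,u0:u1]=m[v0:v1,u0:u1];return n
m=box(hsvmask(p,(22,120,80),(35,255,255)),270,365,160,250)
print('guard',rect(W[m]),np.median(W[m][:,2]),m.sum())
m=box(hsvmask(p,(0,120,80),(8,255,255))|hsvmask(p,(172,120,80),(180,255,255)),203,235,210,242)
print('pin red',W[m].mean(0),W[m][:,2].max(),m.sum())
m=box(hsvmask(p,(100,120,60),(125,255,255)),388,420,225,255)
print('probe',rect(W[m]),W[m].mean(0),W[m][:,2].max(),m.sum())
for n,(u0,u1,v0,v1),h in(('pinst',(198,240,205,245),.045),('prst',(385,422,222,256),.07)):
    m=box(abs(W[:,:,2]-h)<.008,u0,u1,v0,v1); print(n,rect(W[m]),m.sum())
E
```

```text
guard ((505.87158203125, -10.016487121582031), (137.7974853515625, 237.0569610595703), 80.98875427246094) 0.14119109029612154 2007
pin red [0.50253074 0.29952966 0.08387037] 0.09069421923077026 10
probe ((444.9833068847656, -291.2541809082031), (34.91389846801758, 22.46830940246582), 80.17920684814453) [ 0.44428533 -0.28964498  0.11940532] 0.12651523988938318 86
pinst ((502.859619140625, 300.59735107421875), (68.4335708618164, 70.0360336303711), 67.54188537597656) 434
prst ((445.73480224609375, -292.355224609375), (71.56251525878906, 70.29472351074219), 80.34732055664062) 379
```

Emit:
carry_out(
  targets=[-0.8,4.1,0,0,-1.6,8.2,0,0,-2.4,12.2,0,0,-3.2,16.2,0,0,-4.0,20.2,0,0],
  gripper=1,
)

```text
clock: 0.47
eef_pos: [0.3726, 0.37, 0.2048]
tcp_rot: [[0.38, 0.925, -0.0], [0.925, -0.38, -0.001], [-0.001, -0.0, -1.0]]
wrist_force: [1.2, 1.0, 0.6]
opening: 0.0856
```

Emit:
carry_out(
  targets=[-0.4,4,0,0,-0.8,8,0,0,-1.2,11.5,0,0,-1.6,14.9,0,0,-1.6,14.9,0,0],
)

```text
clock: 0.88
eef_pos: [0.5076, 0.2968, 0.2039]
tcp_rot: [[0.385, 0.923, 0.001], [0.923, -0.385, -0.002], [-0.001, 0.001, -1.0]]
wrist_force: [-1.2, -0.5, -0.8]
opening: 0.0852
```

```bash
python3 - <<'E'
from h import *
o=get_obs(); print({k:np.round(o[k],4).tolist() for k in('clock','eef_pos','tcp_rot','qpos')})
p,d,c=snap('wrist'); save('w1.png',p); np.savez('w1.npz',p=p,d=d,**{k:c[k] for k in c}); print(np.round(c['world_from_camera'],3))
E
```

```text
{'clock': 0.8833, 'eef_pos': [0.5076, 0.2968, 0.2039], 'tcp_rot': [[0.3849, 0.9229, 0.0006], [0.9229, -0.3849, -0.0015], [-0.0012, 0.0011, -1.0]], 'qpos': [30.3661, 19.9509, 8.0169, 78.0818, -0.0906, 53.0059]}
[[ 0.384  0.888  0.253  0.444]
 [ 0.923 -0.369 -0.107  0.324]
 [-0.001  0.275 -0.961  0.373]
 [ 0.     0.     0.     1.   ]]
```

View pics/w1.png

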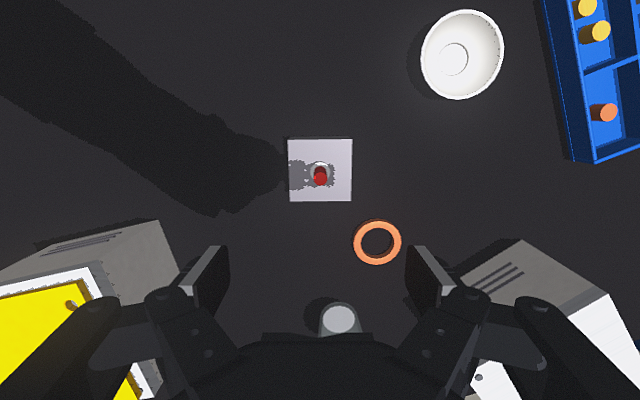

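The wrist view shows the red pin head at about (320,174), centred in its block, with the gasket and dish off to the right. Next I'll measure the pin.

```bash
python3 - <<'E'
from h import *
z=np.load('w1.npz');p,d=z['p'],z['d'];c={k:z[k] for k in('fx','fy','cx','cy','D','world_from_camera')}
W=cloud(c,d)
m=hsvmask(p,(0,120,60),(6,255,255))|hsvmask(p,(174,120,60),(180,255,255)); m[:150]=0;m[200:]=0;m[:,:300]=0;m[:,340:]=0
P=W[m];print(len(P),P.min(0),P.max(0)); T=P[P[:,2]>P[:,2].max()-.005];print('top',T.mean(0),len(T),rect(T))
b=(abs(W[:,:,2]-.045)<.006);b[:120]=0;b[220:]=0;b[:,:270]=0;b[:,370:]=0
print('block',rect(W[b]),np.median(W[b][:,2]),b.sum())
o=get_obs();R=np.array(o['tcp_rot'])
print(R.T@(np.array([T[:,0].mean(),T[:,1].mean(),.053])-o['eef_pos'])*100)
m=hsvmask(p,(22,120,80),(35,255,255));print(np.median(W[m][:,2]))
E
```

```text
201 [0.44381365 0.29603182 0.04586352] [0.5159907  0.32398663 0.37304839]
top [0.44381365 0.32398663 0.37304839] 2 ((443.81365966796875, 323.98663330078125), (0.0, 0.0), 0.0)
block ((502.0266418457031, 302.1178894042969), (70.14378356933594, 69.90277862548828), 67.9493408203125) 0.045478591649373734 3625
[ 0.0625617  -6.67047454 15.09570486]
0.14041294950059058
```

```bash
python3 - <<'E'
from h import *
z=np.load('w1.npz');p,d=z['p'],z['d'];c={k:z[k] for k in('fx','fy','cx','cy','D','world_from_camera')}
W=cloud(c,d)
m=hsvmask(p,(0,120,60),(6,255,255))|hsvmask(p,(174,120,60),(180,255,255)); m[:150]=0;m[200:]=0;m[:,:300]=0;m[:,340:]=0;m&=d>0
P=W[m];T=P[(P[:,2]>.082)&(P[:,2]<.095)];print('top',T.mean(0),len(T),rect(T))
o=get_obs();R=np.array(o['tcp_rot'])
print(R.T@(np.array([T[:,0].mean(),T[:,1].mean(),.053])-o['eef_pos'])*100)
print(o['eef_pos'])
E
```

```text
top [0.50170547 0.30253822 0.08633604] 151 ((501.8656311035156, 302.5467834472656), (13.230743408203125, 12.59717082977295), 21.920137405395508)
[ 0.30915522 -0.50167016 15.09210143]
[0.5053026  0.2979206  0.20392255]
```

Emit:
carry_out(
  targets=[0.2,-0.26,4,0,0.2,-0.26,8,0,0.2,-0.26,12,0,0.2,-0.26,15.0,0,0.2,-0.26,15.0,0],
)

```text
clock: 1.35
eef_pos: [0.4968, 0.3009, 0.0491]
tcp_rot: [[0.38, 0.925, -0.009], [0.925, -0.38, -0.005], [-0.008, -0.006, -1.0]]
wrist_force: [-1.1, -0.4, 0.0]
opening: 0.0855
```

Emit:
carry_out(
  targets=[0,0,0,0,0,0,0,0,0,0,0,0,0,0,0,0,0,0,0,0],
  gripper=0,
  newtons=40,
)

```text
clock: 1.77
eef_pos: [0.5024, 0.3033, 0.0568]
tcp_rot: [[0.381, 0.925, 0.002], [0.925, -0.381, 0.001], [0.002, 0.002, -1.0]]
wrist_force: [-0.3, -0.4, 0.1]
opening: 0.0258
```

Emit:
carry_out(
  targets=[0,0,0,0,0,0,0,0,0,0,0,0,0,0,0,0,0,0,0,0],
)

```text
clock: 2.18
eef_pos: [0.5021, 0.3029, 0.0562]
tcp_rot: [[0.381, 0.925, 0.002], [0.925, -0.381, 0.001], [0.001, 0.001, -1.0]]
wrist_force: [-0.3, -0.8, 5.9]
opening: 0.0105
```

Emit:
carry_out(
  targets=[0,0,0,0,0,0,0,0,0,0,0,0],
)

```text
clock: 2.43
eef_pos: [0.5021, 0.3029, 0.0562]
tcp_rot: [[0.381, 0.925, 0.002], [0.925, -0.381, 0.001], [0.001, 0.001, -1.0]]
wrist_force: [-0.5, -1.1, 7.1]
opening: 0.0102
```

```bash
python3 - <<'E'
from h import *
o=get_obs(); print({k:np.round(o[k],4).tolist() for k in('clock','eef_pos','wrist_force','opening')})
p,d,c=snap('wrist'); save('w2.png',cv2.resize(p[150:400,160:480],None,fx=2,fy=2))
E
```

```text
{'clock': 2.4333, 'eef_pos': [0.5021, 0.3029, 0.0562], 'wrist_force': [-0.5493, -1.1485, 7.0863], 'opening': 0.0102}
```

View pics/w2.png

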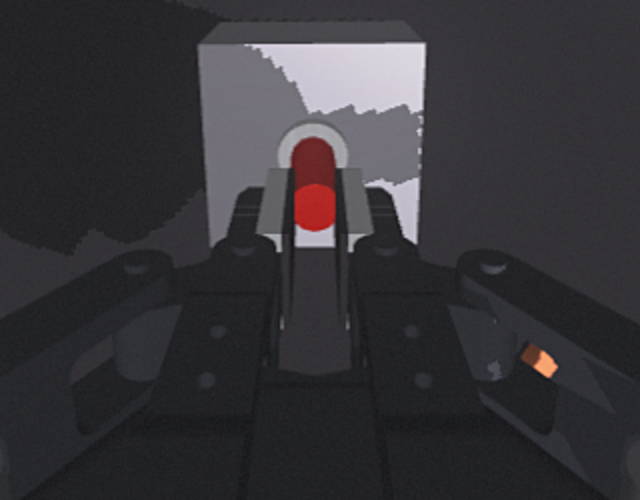

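Pin gripped: the red head sits between the pads above its flange, at about (315,190) in the crop. Lifting now.

Emit:
carry_out(
  targets=[0,0,-3,0,0,0,-7,0,0,0,-11,0,0,0,-15,0,0,0,-17,0],
  newtons=60,
)

```text
clock: 2.9
eef_pos: [0.5025, 0.3033, 0.2304]
tcp_rot: [[0.381, 0.925, 0.005], [0.925, -0.381, 0.003], [0.005, 0.003, -1.0]]
wrist_force: [-0.2, 0.5, -0.3]
opening: 0.0086
```

```bash
python3 - <<'E'
from h import *
c=viewer.calibration('top');z=np.load('top1.npz');p,d=z['p'],z['d']
W=cloud(c,d);m=hsvmask(p,(22,120,80),(35,255,255));m[:160]=0;m[250:]=0;m[:,:280]=0;m[:,355:]=0
m&=abs(W[:,:,2]-.14)<.01
v,u=np.nonzero(m);G=world(c,d,np.c_[u,v],.14);print('guard top',rect(G),m.sum())
blk=lambda p:cv2.inRange(cv2.cvtColor(p,cv2.COLOR_RGB2HSV),(0,0,0),(180,255,90))>0
s=blk(p);s[:195]=0;s[212:]=0;s[:,:305]=0;s[:,328:]=0
v,u=np.nonzero(s);G=world(c,d,np.c_[u,v],.14);print('slot',rect(G),G.mean(0),len(G))
z=np.load('w1.npz');p,d=z['p'],z['d'];c={k:z[k] for k in('fx','fy','cx','cy','D','world_from_camera')}
y=hsvmask(p,(20,120,80),(36,255,255)); s=~y;s[:295]=0;s[316:]=0;s[:,:60]=0;s[:,84:]=0
n,l,st,ce=cv2.connectedComponentsWithStats(s.astype(np.uint8));print(st,ce)
print('hole',world(c,d,ce[1:],.14))
E
```

```text
guard top ((554.2597045898438, -17.552932739257812), (138.1789093017578, 138.0653533935547), 80.68310546875) 1978Traceback (most recent call last):
  File "<stdin>", line 8, in <module>
  File "h.py", line 8, in world
    r=cv2.undistortPoints(uv.reshape(-1,1,2),K,np.array(c['D'],float)).reshape(-1,2)
      ~~~~~~~~~~~~~~~~~~~^^^^^^^^^^^^^^^^^^^^^^^^^^^^^^^^^^^^^^^^^^^^^
cv2.error: OpenCV(4.12.0) /io/opencv/modules/calib3d/src/undistort.dispatch.cpp:347: error: (-215:Assertion failed) CV_IS_MAT(_src) && CV_IS_MAT(_dst) && (_src->rows == 1 || _src->cols == 1) && (_dst->rows == 1 || _dst->cols == 1) && _src->cols + _src->rows - 1 == _dst->rows + _dst->cols - 1 && (CV_MAT_TYPE(_src->type) == CV_32FC2 || CV_MAT_TYPE(_src->type) == CV_64FC2) && (CV_MAT_TYPE(_dst->type) == CV_32FC2 || CV_MAT_TYPE(_dst->type) == CV_64FC2) in function 'cvUndistortPointsInternal'
```

Guard centre is about (0.554, -0.018) with yaw -9.3°, which puts the hole at about (0.514, 0.045). I'll move above it for a close look.

Emit:
carry_out(
  targets=[-3.6,1.7,-0.5,0,-7.2,3.4,-1,0,-10.8,5.1,-1,0,-14.4,6.8,-1,0,-18,8.4,-1,0],
)

```text
clock: 3.32
eef_pos: [0.5104, 0.1026, 0.2355]
tcp_rot: [[0.381, 0.925, 0.001], [0.925, -0.381, -0.0], [0.0, 0.001, -1.0]]
wrist_force: [1.2, -0.3, -0.9]
opening: 0.0086
```

Emit:
carry_out(
  targets=[-3,1.4,0,0,-5.5,2.5,0,0,-5.5,2.5,0,0,-5.5,2.5,0,0,-5.5,2.5,0,0],
)

```text
clock: 3.73
eef_pos: [0.5128, 0.044, 0.2352]
tcp_rot: [[0.382, 0.924, 0.0], [0.924, -0.382, 0.0], [0.0, 0.0, -1.0]]
wrist_force: [0.5, 0.5, -0.7]
opening: 0.0087
```

```bash
python3 - <<'E'
from h import *
o=get_obs(); print({k:np.round(o[k],4).tolist() for k in('clock','eef_pos','tcp_rot','opening')})
p,d,c=snap('wrist'); save('w3.png',p); np.savez('w3.npz',p=p,d=d,**{k:c[k] for k in c})
E
```

```text
{'clock': 3.7333, 'eef_pos': [0.5128, 0.044, 0.2352], 'tcp_rot': [[0.3816, 0.9243, 0.0001], [0.9243, -0.3816, 0.0002], [0.0003, 0.0, -1.0]], 'opening': 0.0087}
```

View pics/w3.png

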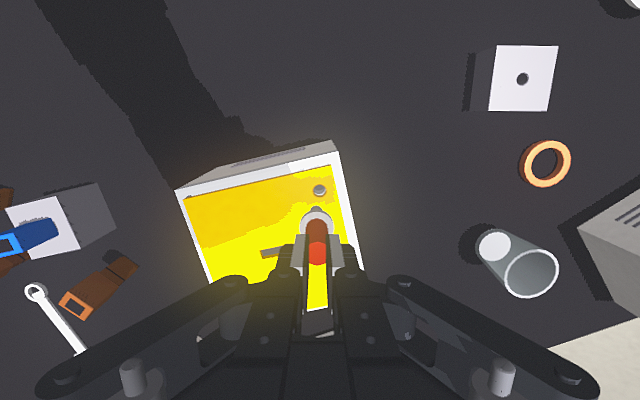

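The lock hole is at about (319,190), the pin flange at (317,218), and the slot starts at (262,253). Next I'll compute the correction.

```bash
python3 - <<'E'
from h import *
z=np.load('w3.npz');p,d=z['p'],z['d'];c={k:z[k] for k in('fx','fy','cx','cy','D','world_from_camera')}
y=hsvmask(p,(15,130,60),(36,255,255)); s=~y;s[:178]=0;s[203:]=0;s[:,:306]=0;s[:,334:]=0
n,l,st,ce=cv2.connectedComponentsWithStats(s.astype(np.uint8));print(st.tolist(),ce)
i=1+st[1:,4].argmax();v,u=np.nonzero(l==i);H=world(c,d,np.c_[u,v],.14);r=rect(H);print('hole',H.mean(0),r)
W=cloud(c,d)
m=y&(abs(W[:,:,2]-.14)<.008);v,u=np.nonzero(m);print('z',np.median(W[m][:,2]))
rr=(hsvmask(p,(0,120,60),(8,255,255))|hsvmask(p,(174,120,60),(180,255,255)))&(d>0)&(abs(W[:,:,2]-.265)<.005);rr[:,:300]=0;rr[:,335:]=0
print('head',W[rr].mean(0),rr.sum(),rect(W[rr]))
cv2.imwrite('pics/w3c.png',cv2.resize(p[165:275,240:350,::-1],None,fx=5,fy=5))
E
```

```text
[[0, 0, 640, 400, 255889], [313, 185, 13, 11, 111]] [[319.50017    199.50413265]
 [319.10810811 189.97297297]]
hole [0.51270887 0.04668646 0.14      ] ((512.7105712890625, 46.58235549926758), (11.030192375183105, 9.482532501220703), 67.59647369384766)
z 0.14045789678845494
head [0.51307012 0.0443992  0.26539773] 364 ((513.1502685546875, 44.340789794921875), (8.276772499084473, 12.715299606323242), 67.35088348388672)
```

View pics/w3c.png

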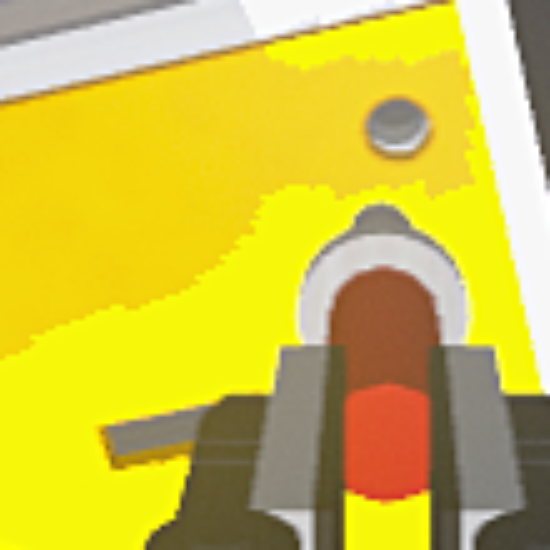

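Emit:
carry_out(
  targets=[0.21,-0.02,2,0,0.21,-0.02,4.2,0,0.21,-0.02,4.2,0,0.21,-0.02,4.2,0,0.21,-0.02,4.2,0],
)

```text
clock: 4.2
eef_pos: [0.5137, 0.0467, 0.194]
tcp_rot: [[0.38, 0.925, 0.0], [0.925, -0.38, 0.0], [0.0, 0.0, -1.0]]
wrist_force: [0.2, -0.1, 0.7]
opening: 0.0088
```

```bash
python3 - <<'E'
from h import *
o=get_obs(); print({k:np.round(o[k],4).tolist() for k in('clock','eef_pos','opening')})
p,d,c=snap('wrist'); np.savez('w4.npz',p=p,d=d,**{k:c[k] for k in c})
cv2.imwrite('pics/w4c.png',cv2.resize(p[165:275,240:390,::-1],None,fx=5,fy=5,interpolation=cv2.INTER_CUBIC))
p,d,c=snap('side');np.savez('s4.npz',p=p,d=d,**{k:c[k] for k in c})
e=o['eef_pos'];T=np.linalg.inv(c['world_from_camera']);q=T[:3,:3]@e+T[:3,3];u=int(q[0]/q[2]*c['fx']+c['cx']);v=int(q[1]/q[2]*c['fy']+c['cy']);print(u,v,q[2],c['fx'])
cv2.imwrite('pics/s4c.png',cv2.resize(p[max(v-50,0):v+60,max(u-70,0):u+70,::-1],None,fx=5,fy=5,interpolation=cv2.INTER_CUBIC))
E
```

```text
{'clock': 4.2, 'eef_pos': [0.5137, 0.0467, 0.194], 'opening': 0.0088}
285 174 1.241134828139375 424.8368164993012
```

View pics/w4c.png

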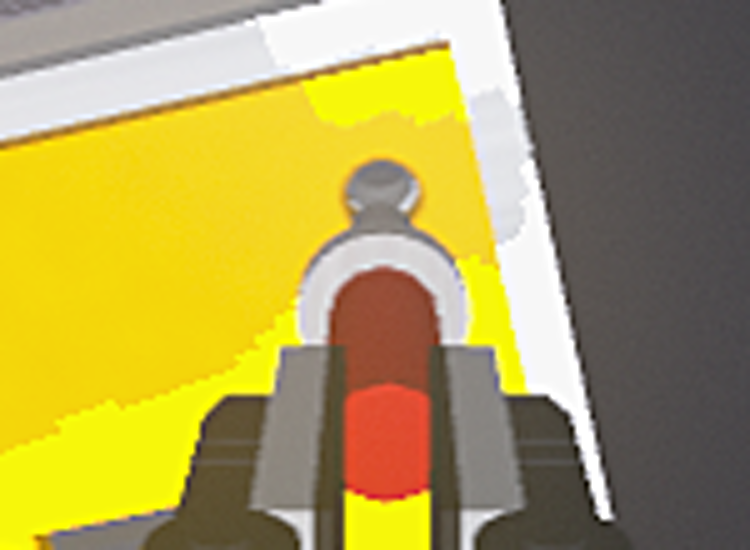

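View pics/s4c.png

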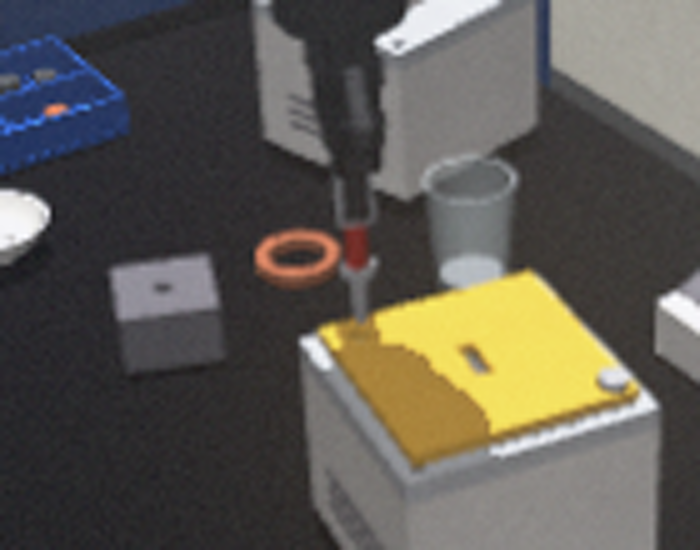

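The wrist crop shows the hole at about (382,192), laterally in line with the pin shank and flange at column 382. The side crop shows the pin tip just above the guard's left corner, where the hole is. I'll check the tool-y alignment numerically.

```bash
python3 - <<'E'
from h import *
z=np.load('w4.npz');p,d=z['p'],z['d'];c={k:z[k] for k in('fx','fy','cx','cy','D','world_from_camera')}
o=get_obs();e=np.array(o['eef_pos']);R=np.array(o['tcp_rot'])
f=lambda x,y,z,o=(240,165):(R.T@(world(c,d,[[(x+.5)/5-.5+o[0],(y+.5)/5-.5+o[1]]],z)[0]-e)*1000).round(2)
print('hole far edge',f(382,160,.14),'left',f(345,190,.14),'right',f(418,190,.14))
print('flange far',f(382,235,e[2]-.0062),'left',f(300,300,e[2]-.0062),'right',f(468,300,e[2]-.0062))
print('shank far-ish', f(382,205,e[2]-.046))
z=np.load('w3.npz');c={k:z[k] for k in c};e=np.array([0.5128,.044,.2352])
print('w3 hole far/near',f(398,94,.14),f(398,160,.14),'l/r',f(365,128,.14),f(431,128,.14),'flange far',f(382,233,e[2]-.0062))
E
```

```text
hole far edge [-0.23 -6.92 54.34] left [-6.04 -2.03 54.34] right [ 5.42 -2.04 54.35]
flange far [ -0.06 -10.73   6.18] left [-10.37  -2.1    6.19] right [10.76 -2.13  6.2 ]
shank far-ish [-0.2  -2.18 46.  ]
w3 hole far/near [ 2.45 -7.46 95.19] [ 2.47  5.06 95.21] l/r [-3.6  -1.05 95.2 ] [ 8.53 -1.04 95.2 ] flange far [ -0.15 -10.39   6.18]
```

Emit:
carry_out(
  targets=[-0.03,-0.12,0,0,-0.03,-0.12,0.4,0,-0.03,-0.12,0.8,0,-0.03,-0.12,1.2,0,-0.03,-0.12,1.5,0],
)

```text
clock: 4.72
eef_pos: [0.5121, 0.0462, 0.1776]
tcp_rot: [[0.381, 0.925, -0.0], [0.925, -0.381, 0.0], [0.0, -0.0, -1.0]]
wrist_force: [0.5, 1.1, -0.2]
opening: 0.0086
```

Emit:
carry_out(
  targets=[0,0,0.3,0,0,0,0.6,0,0,0,0.9,0,0,0,1.2,0,0,0,1.2,0],
)

```text
clock: 5.13
eef_pos: [0.5119, 0.0461, 0.1654]
tcp_rot: [[0.381, 0.925, -0.001], [0.925, -0.381, -0.0], [-0.0, -0.001, -1.0]]
wrist_force: [0.9, 0.6, -1.2]
opening: 0.0083
```

No resistance and the tip is through both holes. I'll go on down to the flange.

Emit:
carry_out(
  targets=[0,0,0.4,0,0,0,0.8,0,0,0,1.2,0,0,0,1.45,0,0,0,1.45,0],
)

```text
clock: 5.55
eef_pos: [0.5123, 0.046, 0.1514]
tcp_rot: [[0.381, 0.925, 0.0], [0.925, -0.381, -0.0], [-0.0, 0.0, -1.0]]
wrist_force: [0.2, 0.1, -1.1]
opening: 0.0089
```

Emit:
carry_out(
  targets=[0,0,0.1,0,0,0,0.1,0],
)

```text
clock: 5.72
eef_pos: [0.5127, 0.0461, 0.1512]
tcp_rot: [[0.381, 0.925, 0.001], [0.925, -0.381, -0.0], [0.0, 0.001, -1.0]]
wrist_force: [-0.6, -0.4, 5.4]
opening: 0.0084
```

The flange is seated: 5 N of contact at the expected height. Releasing.

Emit:
carry_out(
  targets=[0,0,0,0,0,0,0,0,0,0,0,0,0,0,0,0,0,0,0,0],
  gripper=1,
)

```text
clock: 6.13
eef_pos: [0.5121, 0.0461, 0.1504]
tcp_rot: [[0.381, 0.925, -0.0], [0.925, -0.381, -0.0], [-0.0, -0.0, -1.0]]
wrist_force: [-0.3, -0.3, 1.1]
opening: 0.0687
```

Emit:
carry_out(
  targets=[0,0,0,0,0,0,-3,0,0,0,-7,0,0,0,-10,0,0,0,-10,0],
)

```text
clock: 6.55
eef_pos: [0.5145, 0.0463, 0.2564]
tcp_rot: [[0.381, 0.925, 0.008], [0.925, -0.381, 0.001], [0.004, 0.007, -1.0]]
wrist_force: [0.3, 0.7, 0.3]
opening: 0.0855
```

```bash
python3 - <<'E'
from h import *
o=get_obs(); e=o['eef_pos'];print({k:np.round(o[k],4).tolist() for k in('clock','eef_pos','tcp_rot','opening')})
p,d,c=snap('wrist'); np.savez('w5.npz',p=p,d=d,**{k:c[k] for k in c}); save('w5.png',p)
W=cloud(c,d)
rr=(hsvmask(p,(0,120,60),(8,255,255))|hsvmask(p,(174,120,60),(180,255,255)))&(d>0)&(W[:,:,2]>.14)&(W[:,:,2]<.2)&(np.hypot(W[:,:,0]-.512,W[:,:,1]-.046)<.03)
P=W[rr];T=P[P[:,2]>P[:,2].max()-.006];print('head',T.mean(0),P[:,2].max(),rect(T))
y=hsvmask(p,(15,130,60),(36,255,255))&(abs(W[:,:,2]-.14)<.008);v,u=np.nonzero(y);print(rect(world(c,d,np.c_[u,v],.14)))
E
```

```text
{'clock': 6.55, 'eef_pos': [0.5145, 0.0463, 0.2564], 'tcp_rot': [[0.3809, 0.9246, 0.0083], [0.9246, -0.3809, 0.0007], [0.0038, 0.0074, -1.0]], 'opening': 0.0855}
head [0.51252967 0.04612849 0.18138362] 0.18348273139327895 ((512.6041870117188, 46.07630920410156), (12.00131607055664, 13.093923568725586), 67.92536926269531)
((553.6394653320312, -15.809097290039062), (141.89727783203125, 142.6814727783203), 80.49140930175781)
```

View pics/w5.png

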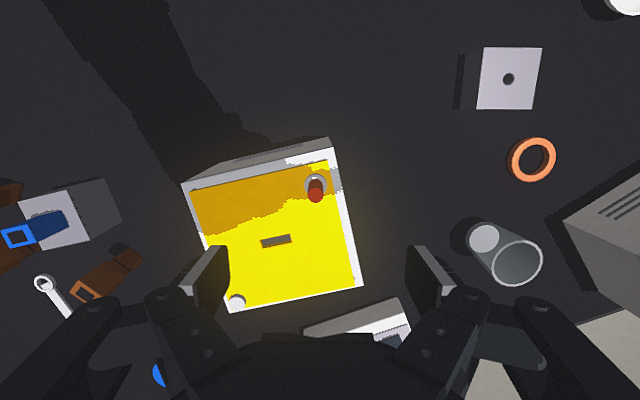

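The pin is home: its head top is at z 0.181, which is guard plus 41 mm, and the gripper is clear. The slot is at (276,241) and the hinge post at (237,302), with the guard shut. Moving to the probe while turning.

Emit:
carry_out(
  targets=[-3.4,0.7,0,0.12,-6.8,1.3,0,0.24,-10.2,2.0,0,0.36,-13.6,2.7,0,0.48,-17,3.3,0,0.6],
)

```text
clock: 7.02
eef_pos: [0.4771, -0.1249, 0.2497]
tcp_rot: [[0.839, 0.543, -0.001], [0.543, -0.839, 0.0], [-0.001, -0.001, -1.0]]
wrist_force: [1.2, 0.4, -0.2]
opening: 0.0856
```

```bash
python3 - <<'E'
from h import *
o=get_obs(); e=np.array(o['eef_pos']);R=np.array(o['tcp_rot']);print(e)
a=np.degrees(np.arctan2(R[1,0],R[0,0]));print(a, np.radians(a+9.8), R.T@(np.array([.4453,-.2915,.25])-e)*100)
z=np.load('w5.npz');p,d=z['p'],z['d'];c={k:z[k] for k in('fx','fy','cx','cy','D','world_from_camera')}
W=cloud(c,d);s=hsvmask(p,(0,0,0),(180,120,140))&0==0
b=~hsvmask(p,(15,130,60),(36,255,255));s=np.zeros_like(b);s[226:256,252:300]=b[226:256,252:300]
v,u=np.nonzero(s);S=world(c,d,np.c_[u,v],.14);print('slot',rect(S),S.mean(0),len(S))
z=np.load('top1.npz');p,d=z['p'],z['d'];c=viewer.calibration('top');W=cloud(c,d)
br=hsvmask(p,(3,100,30),(20,255,200))&(d>0)
for (u0,u1,v0,v1) in((388,410,198,220),(426,446,224,244),(426,448,248,268)):
    P=W[v0:v1,u0:u1][br[v0:v1,u0:u1]];print('decoy',rect(P),P[:,2].max())
E
```

```text
[ 0.47706662 -0.12489831  0.24968884]
32.92110068037218 0.7456238669484841 [-11.72110552  12.2583917   -0.02992997]
slot ((552.6197509765625, -14.61886978149414), (29.468143463134766, 6.641653537750244), 80.3381576538086) [ 0.55260328 -0.01451399  0.14      ] 168
decoy ((549.3074951171875, -289.292724609375), (45.06968688964844, 59.08478546142578), 27.895471572875977) 0.1178124179201554
decoy ((462.235595703125, -407.7391662597656), (47.226341247558594, 63.89794921875), 22.11220359802246) 0.11610527182366082
decoy ((386.38134765625, -402.1860656738281), (50.710697174072266, 67.77689361572266), 41.62783432006836) 0.11726214513412692
```

Emit:
carry_out(
  targets=[-2.9,3.0,0,0.12,-5.8,6.1,0,0.24,-8.7,9.1,0,0.36,-11.7,12.2,0,0.48,-11.7,12.2,0,0.6],
)

```text
clock: 7.43
eef_pos: [0.4451, -0.2954, 0.2491]
tcp_rot: [[1.0, -0.031, -0.002], [-0.031, -1.0, -0.001], [-0.002, 0.001, -1.0]]
wrist_force: [-0.7, 0.4, -0.2]
opening: 0.0852
```

Emit:
carry_out(
  targets=[0,0,0,0.12,0,0,0,0.15,0,0,0,0.15,0,0,0,0.15],
)

```text
clock: 7.77
eef_pos: [0.4466, -0.2896, 0.2499]
tcp_rot: [[0.986, -0.168, -0.001], [-0.168, -0.986, 0.001], [-0.001, -0.0, -1.0]]
wrist_force: [-0.0, 0.1, -0.4]
opening: 0.0851
```

```bash
python3 - <<'E'
from h import *
o=get_obs(); e=np.array(o['eef_pos']);R=np.array(o['tcp_rot']);a=np.degrees(np.arctan2(R[1,0],R[0,0]));print(e,a)
p,d,c=snap('wrist'); np.savez('w6.npz',p=p,d=d,**{k:c[k] for k in c}); save('w6.png',p)
W=cloud(c,d)
b=hsvmask(p,(100,120,60),(125,255,255))&(d>0)&(np.hypot(W[:,:,0]-.445,W[:,:,1]+.2915)<.04)&(W[:,:,2]>.05)&(W[:,:,2]<.14)
P=W[b];T=P[P[:,2]>.113];r=rect(T);print('grip top',r,np.median(T[:,2]),len(T))
k=(abs(W[:,:,2]-.07)<.006)&(np.hypot(W[:,:,0]-.445,W[:,:,1]+.2915)<.06);print('block',rect(W[k]))
t=np.array([r[0][0]/1e3,r[0][1]/1e3,.08]);print(R.T@(t-e)*100)
E
```

```text
[ 0.44662623 -0.28964755  0.24985884] -9.653667400092472
grip top ((445.2154541015625, -287.7234802246094), (28.516550064086914, 22.760923385620117), 80.85200500488281) 0.11990915398182878 71
block ((444.39361572265625, -291.2599792480469), (69.82218170166016, 70.20980072021484), 80.46949005126953)
[-0.15169391 -0.15929739 16.98613565]
```

View pics/w6.png

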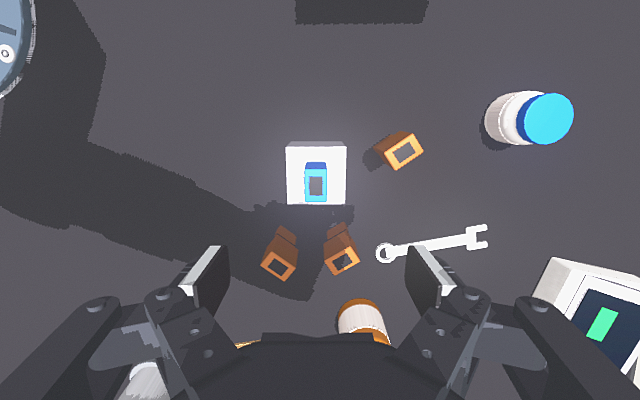

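The probe stands in its block at about (316,182) in the image, with the jaws already aligned to it. The brown look-alikes at (402,150), (340,255) and (280,258) are clear of the finger span. Refining the grip centre.

```bash
python3 - <<'E'
from h import *
z=np.load('w6.npz');p,d=z['p'],z['d'];c={k:z[k] for k in('fx','fy','cx','cy','D','world_from_camera')}
W=cloud(c,d);b=hsvmask(p,(85,80,60),(130,255,255));b[:155]=0;b[206:]=0;b[:,:295]=0;b[:,336:]=0
m=b&(abs(W[:,:,2]-.12)<.008)
v,u=np.nonzero(m);P=world(c,d,np.c_[u,v],.12);r=rect(P);print(r,len(P))
o=get_obs(); e=np.array(o['eef_pos']);R=np.array(o['tcp_rot']);print(e,R.T@(np.array([r[0][0]/1e3,r[0][1]/1e3,.08])-e)*100)
E
```

```text
((444.7675476074219, -290.383056640625), (36.05036544799805, 22.97710609436035), 80.38841247558594) 558
[ 0.44675946 -0.2895502   0.25007055] [-0.16791094  0.12006035 17.00717321]
```

Emit:
carry_out(
  targets=[-0.17,0.12,4,0,-0.17,0.12,8,0,-0.17,0.12,12,0,-0.17,0.12,15,0,-0.17,0.12,17,0],
)

```text
clock: 8.23
eef_pos: [0.4435, -0.2892, 0.0774]
tcp_rot: [[0.986, -0.167, -0.003], [-0.167, -0.986, 0.002], [-0.003, -0.001, -1.0]]
wrist_force: [-0.1, -0.5, -0.0]
opening: 0.0854
```

Emit:
carry_out(
  targets=[0,0,0,0,0,0,0,0,0,0,0,0],
)

```text
clock: 8.48
eef_pos: [0.4459, -0.291, 0.082]
tcp_rot: [[0.986, -0.168, 0.001], [-0.168, -0.986, -0.001], [0.002, 0.001, -1.0]]
wrist_force: [-0.2, -0.2, -0.2]
opening: 0.0857
```

Emit:
carry_out(
  targets=[0,0,0,0,0,0,0,0,0,0,0,0,0,0,0,0,0,0,0,0],
  gripper=0,
  newtons=50,
)

```text
clock: 8.9
eef_pos: [0.4452, -0.2909, 0.0811]
tcp_rot: [[0.986, -0.169, 0.001], [-0.169, -0.986, -0.001], [0.001, 0.0, -1.0]]
wrist_force: [0.2, 0.2, -0.8]
opening: 0.0256
```

Emit:
carry_out(
  targets=[0,0,0,0,0,0,0,0,0,0,0,0,0,0,0,0,0,0,0,0],
)

```text
clock: 9.32
eef_pos: [0.4451, -0.2908, 0.0813]
tcp_rot: [[0.986, -0.169, 0.001], [-0.169, -0.986, -0.001], [0.001, 0.0, -1.0]]
wrist_force: [-1.0, 0.8, 5.7]
opening: 0.0222
```

Emit:
carry_out(
  targets=[0,0,-2,0,0,0,-6,0,0,0,-10,0,0,0,-14,0,0,0,-16,0],
  newtons=60,
)

```text
clock: 9.73
eef_pos: [0.4459, -0.2912, 0.2453]
tcp_rot: [[0.986, -0.169, 0.004], [-0.169, -0.986, -0.003], [0.005, 0.002, -1.0]]
wrist_force: [0.3, -0.2, -1.9]
opening: 0.0223
```

Emit:
carry_out(
  targets=[0.8,-3.6,0,0,1.5,-7.2,0,0,2.3,-10.8,0,0,3,-14.4,0,0,3.8,-18,0,0],
)

```text
clock: 10.15
eef_pos: [0.513, -0.1182, 0.2407]
tcp_rot: [[0.985, -0.17, -0.0], [-0.17, -0.985, -0.0], [-0.0, 0.0, -1.0]]
wrist_force: [1.0, -0.4, -0.7]
opening: 0.0225
```

Emit:
carry_out(
  targets=[0.8,-3.6,0,0,1.6,-7.2,0,0,2.2,-11,0,0,2.2,-11,0,0,2.2,-11,0,0],
)

```text
clock: 10.57
eef_pos: [0.5535, -0.013, 0.2401]
tcp_rot: [[0.986, -0.166, -0.001], [-0.166, -0.986, -0.0], [-0.001, 0.0, -1.0]]
wrist_force: [-0.7, -0.6, -1.7]
opening: 0.0224
```

```bash
python3 - <<'E'
from h import *
o=get_obs(); e=np.array(o['eef_pos']);R=np.array(o['tcp_rot']);a=np.degrees(np.arctan2(R[1,0],R[0,0]));print(e,a,o['opening'],o['wrist_force'])
p,d,c=snap('wrist'); np.savez('w7.npz',p=p,d=d,**{k:c[k] for k in c},e=e,R=R); save('w7.png',cv2.resize(p[120:300,220:420],None,fx=4,fy=4)[:600])
E
```

```text
[ 0.55350582 -0.01298621  0.24005809] -9.529417094038195 0.022397396308889258 [-0.67995935 -0.5892935  -1.65977908]
```

View pics/w7.png

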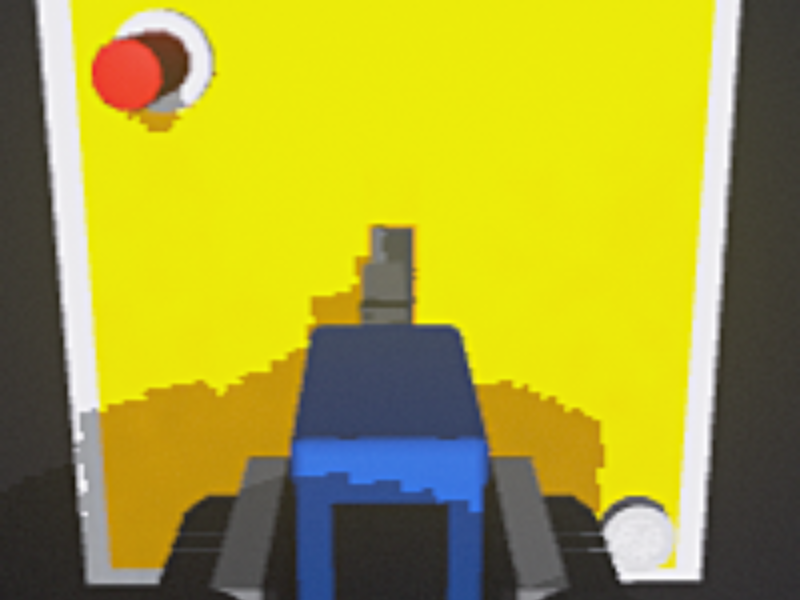

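The view shows the slot's near end at crop (392,226), with the blade hanging in front of it (columns 362–411, mark at row 303). The pin is home at upper left and the hinge post is at lower right. Next I'll work out blade and slot offsets in the tool frame.

```bash
cat >> h.py <<'E'
def tf(f,pts,s=4,o=(220,120)):
    z=np.load(f);c={k:z[k] for k in('fx','fy','cx','cy','D','world_from_camera')};e,R=z['e'],z['R']
    for n,x,y,zz in pts:
        zz=zz if zz>0 else e[2]+zz
        print(n,(R.T@(world(c,None,[[(x+.5)/s-.5+o[0],(y+.5)/s-.5+o[1]]],zz)[0]-e)*1000).round(2)[:2])
E
python3 - <<'E'
from h import *
tf('w7.npz',[('slot L',371,240,.14),('slot R',414,240,.14),('slot end',392,226,.14),
('blade L at grip',360,320,-.0113),('blade R',412,320,-.0113),('blade near face at grip',386,323,-.0113),
('mark L',361,303,-.0313),('mark R',411,303,-.0313),('mark near face',386,303,-.0313),('tipshoulder L',362,265,-.0633),('tipsh R',411,265,-.0633),('tip end',386,262,-.0713),('shoulder',386,266,-.0633),
('gripbottom L',313,325,-.0113),('gripbottom R',460,325,-.0113),('griptop L',292,440,.0387),('griptop R',487,440,.0387)])
z=np.load('w7.npz');p=z['p'];print('row of slot',p[180,305:330].tolist());print([p[v,318].tolist() for v in range(173,204)])
E
```

```text
slot L [ -3.81 -10.37]
slot R [  6.14 -10.38]
slot end [  1.05 -13.68]
blade L at grip [ -4.26 -16.96]
blade R [  3.97 -16.97]
blade near face at grip [ -0.14 -16.47]
mark L [ -4.56 -14.23]
mark R [  4.19 -14.23]
mark near face [ -0.19 -14.23]
tipshoulder L [ -5.08 -13.32]
tipsh R [  4.77 -13.32]
tip end [ -0.28 -12.02]
shoulder [ -0.26 -13.11]
gripbottom L [-11.71 -16.13]
gripbottom R [ 11.58 -16.15]
griptop L [-32.02  80.3 ]
griptop R [33.2  80.25]
row of slot [[237, 235, 10], [237, 235, 10], [236, 235, 10], [237, 235, 10], [237, 236, 10], [238, 239, 8], [242, 228, 0], [213, 168, 55], [129, 124, 112], [128, 131, 134], [113, 114, 107], [95, 94, 76], [93, 94, 77], [98, 96, 81], [95, 96, 79], [96, 95, 78], [93, 92, 80], [76, 82, 86], [209, 155, 53], [244, 223, 2], [239, 236, 9], [237, 237, 10], [237, 236, 10], [237, 236, 10], [237, 236, 10]]
[[237, 233, 10], [238, 234, 9], [244, 245, 5], [228, 177, 19], [102, 94, 85], [91, 92, 82], [96, 96, 81], [98, 96, 81], [96, 94, 80], [96, 95, 79], [97, 96, 79], [97, 95, 77], [103, 102, 88], [115, 113, 100], [114, 115, 101], [113, 111, 99], [114, 112, 100], [114, 113, 99], [111, 110, 98], [111, 109, 100], [114, 112, 100], [117, 115, 105], [86, 84, 64], [80, 76, 54], [115, 114, 102], [112, 112, 102], [113, 113, 102], [100, 97, 77], [67, 75, 95], [66, 74, 96], [70, 78, 98]]
```

Emit:
carry_out(
  targets=[0.13,0.11,0,0,0.13,0.11,1,0,0.13,0.11,2,0,0.13,0.11,2.3,0,0.13,0.11,2.3,0],
)

```text
clock: 11.03
eef_pos: [0.5533, -0.017, 0.2161]
tcp_rot: [[0.985, -0.17, -0.003], [-0.17, -0.985, -0.0], [-0.003, 0.0, -1.0]]
wrist_force: [0.1, -0.7, -1.1]
opening: 0.0223
```

Emit:
carry_out(
  targets=[0,0,0,0,0,0,0,0],
)

```text
clock: 11.2
eef_pos: [0.5544, -0.0166, 0.2178]
tcp_rot: [[0.986, -0.17, 0.0], [-0.17, -0.986, -0.0], [0.0, 0.0, -1.0]]
wrist_force: [0.2, 0.2, -2.2]
opening: 0.0223
```

```bash
python3 - <<'E'
from h import *
o=get_obs(); e=np.array(o['eef_pos']);R=np.array(o['tcp_rot']);a=np.degrees(np.arctan2(R[1,0],R[0,0]));print(e,a,o['opening'],o['wrist_force'])
p,d,c=snap('wrist'); np.savez('w8.npz',p=p,d=d,**{k:c[k] for k in c},e=e,R=R); cv2.imwrite('pics/w8.png',cv2.resize(p[160:220,280:360,::-1],None,fx=10,fy=10,interpolation=cv2.INTER_NEAREST))
E
```

```text
[ 0.55436513 -0.01660785  0.21777651] -9.767065627899237 0.022286901862894296 [ 0.21049612  0.15698939 -2.18702461]
```

View pics/w8.png

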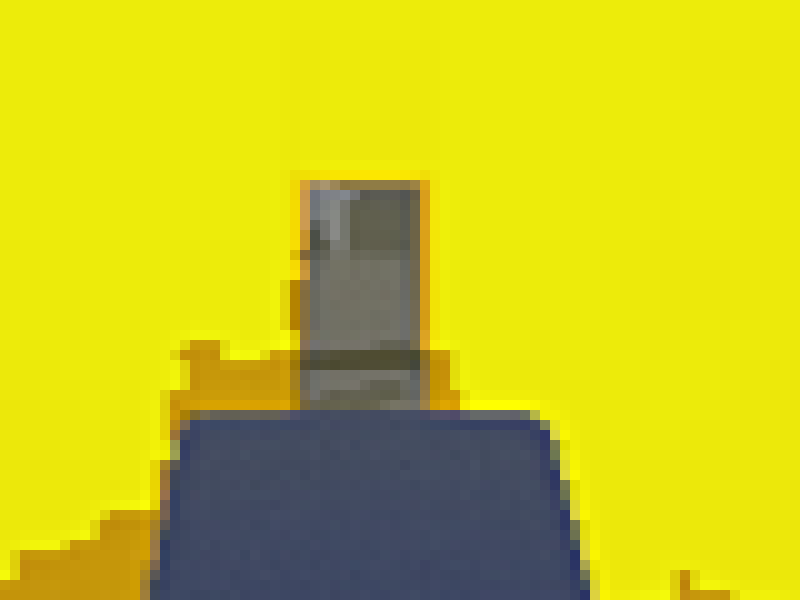

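The slot spans crop columns 303–425 with its near end at row 178. The blade at columns 300–423 is centred on it and ends at row 250. Checking numerically.

```bash
python3 - <<'E'
from h import *
a=dict(s=10,o=(280,160))
tf('w8.npz',[('slot L',303,215,.14),('slot R',426,215,.14),('slot end',364,180,.14),('mark L',300,360,-.0313),('mark R',425,360,-.0313),('mark face',362,360,-.0313),('mid L',305,300,-.045),('mid R',420,300,-.045),('sh L',308,255,-.0633),('sh R',419,255,-.0633),('end@tip',362,250,-.0713),('end@sh',362,250,-.0633),('grip bottom',362,412,-.0113),('grip L',185,420,-.0113),('grip R',545,420,-.0113)],**a)
E
```

```text
slot L [ -5.61 -14.06]
slot R [  4.85 -14.07]
slot end [ -0.42 -17.1 ]
mark L [ -4.78 -14.13]
mark R [  3.98 -14.13]
mark face [ -0.44 -14.13]
mid L [ -4.72 -14.97]
mid R [  3.83 -14.97]
sh L [ -4.88 -14.03]
sh R [  4.04 -14.03]
end@tip [ -0.57 -12.54]
end@sh [ -0.54 -14.44]
grip bottom [ -0.37 -16.25]
grip L [-11.59 -15.72]
grip R [ 11.24 -15.72]
```

Emit:
carry_out(
  targets=[0,-0.17,0,0,0,-0.17,0,0,0,-0.17,0.4,0,0,-0.17,0.7,0,0,-0.17,1.0,0],
)

```text
clock: 11.67
eef_pos: [0.5545, -0.0146, 0.2072]
tcp_rot: [[0.986, -0.169, -0.0], [-0.169, -0.986, -0.0], [-0.0, 0.0, -1.0]]
wrist_force: [-0.2, -0.5, -1.6]
opening: 0.0221
```

Emit:
carry_out(
  targets=[0,0,0.2,0,0,0,0.4,0,0,0,0.6,0],
)

```text
clock: 11.92
eef_pos: [0.5546, -0.0147, 0.2013]
tcp_rot: [[0.986, -0.169, -0.0], [-0.169, -0.986, -0.0], [-0.0, 0.0, -1.0]]
wrist_force: [-0.2, -1.0, -1.3]
opening: 0.0223
```

Emit:
carry_out(
  targets=[0,0,0.4,0,0,0,0.8,0,0,0,1.2,0,0,0,1.5,0,0,0,1.5,0],
)

```text
clock: 12.33
eef_pos: [0.5542, -0.0146, 0.1858]
tcp_rot: [[0.986, -0.169, -0.001], [-0.169, -0.986, -0.0], [-0.001, 0.0, -1.0]]
wrist_force: [-1.1, 0.1, -1.1]
opening: 0.022
```

Emit:
carry_out(
  targets=[0,0,0.4,0,0,0,0.8,0,0,0,1.2,0,0,0,1.5,0,0,0,1.5,0],
)

```text
clock: 12.75
eef_pos: [0.5542, -0.0147, 0.1708]
tcp_rot: [[0.986, -0.169, -0.001], [-0.169, -0.986, -0.0], [-0.001, 0.0, -1.0]]
wrist_force: [0.1, 0.3, -1.1]
opening: 0.0218
```

Emit:
carry_out(
  targets=[0,0,0,0,0,0,0,0,0,0,0,0],
)

```text
clock: 13.0
eef_pos: [0.5548, -0.0147, 0.1718]
tcp_rot: [[0.986, -0.169, 0.0], [-0.169, -0.986, -0.0], [0.0, 0.0, -1.0]]
wrist_force: [-0.2, -0.7, -1.5]
opening: 0.0227
```

```bash
python3 - <<'E'
from h import *
o=get_obs(); e=np.array(o['eef_pos']);R=np.array(o['tcp_rot']);print(e,o['opening'],o['wrist_force'])
p,d,c=snap('wrist');W=cloud(c,d)
rr=(hsvmask(p,(0,120,60),(8,255,255))|hsvmask(p,(174,120,60),(180,255,255)))&(d>0)&(W[:,:,2]>.174)&(W[:,:,2]<.19)&(np.hypot(W[:,:,0]-.512,W[:,:,1]-.046)<.03)
print('pin head',W[rr].mean(0),W[rr][:,2].max())
y=hsvmask(p,(15,130,60),(36,255,255))&(abs(W[:,:,2]-.14)<.008);v,u=np.nonzero(y);print(rect(world(c,d,np.c_[u,v],.14)))
cv2.imwrite('pics/w9.png',cv2.resize(p[130:280,220:420,::-1],None,fx=4,fy=4,interpolation=cv2.INTER_CUBIC))
E
```

```text
[ 0.55477129 -0.01467338  0.17181154] 0.02267331762110154 [-0.18056479 -0.66299035 -1.49302951]
pin head [0.51358458 0.04616986 0.18116808] 0.18387552616629865
((554.0654907226562, -16.041282653808594), (142.1611785888672, 141.98817443847656), 80.61571502685547)
```

View pics/w9.png

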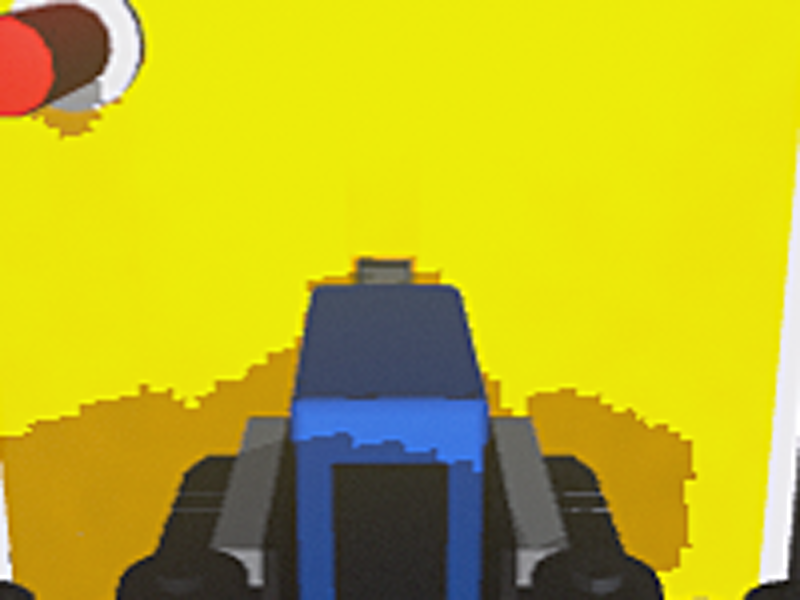

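The blade is in the slot at (385,268) with the depth mark at the guard face, and the pin is still home. The wrist force is just the probe's weight and everything is steady, so I'll hand in.

```bash
python3 -c "
from h import *
print(job.sign_off()); o=get_obs(); print(o['clock'],o['eef_pos'],o['wrist_force'],o['opening'])"
```

```text
the job is handed in; nothing more can be done
None
the job is handed in; nothing more can be done
```

I pushed the lock pin fully home through the guard and heater top and let it go. I then lowered the probe's blade through the slot until its depth mark was level with the guard, and handed the job in at about 13 s, still holding it. `sign_off` gives no verdict, and its output left no state reading after hand-in.

- **Pin:** it met about 5 N when the flange reached the guard. In the last look its head top was at 0.181 m, which is guard height plus 41 mm, so it is fully home.
- **Guard:** it is still shut; its measured yaw changed by only about 0.1° between the looks before and after inserting the probe.
- **Probe:** the tip is about 39–40 mm below the guard's face, worked out from the tool height. It is upright in a 60 N grip, and the wrist force of -1.5 N is about the probe's own weight, so it is not pressing on anything.
- **Position estimates:** the different looks put the slot's centre 1–3 mm apart, so I set the final position from the close-up view. The blade went in without resistance.
- **Bystanders:** I never touched the bystanders or the brown look-alikes, but I did not measure them again at the end.

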